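Lock the bayonet collar of the loaded abrasion-test station

TASK

One of the two leaning test stations has a rubber specimen in it; lock its collar: push the collar in against its spring, turn it clockwise (seen from above) until its lug points at the index post, and let it spring back up fully into its locking notch. Leave the empty station's collar and everything else on the bench where they are.

Things in the scene. Friction and masses are not known exactly. Their poses are not given: they have to be found in the camera images.
- test_top (a point): Centre of the top face of the collar to be locked: captive, steel, 12-sided, 58 mm across flats, 26 mm tall. It is the LOADED station: a dark domed rubber specimen, 31 mm wide, fills the 38 mm bore and stands 14 mm above the top face; do not grip it. z axis: the collar's axis, up and out, leaning 32 degrees from vertical to the robot's side; x axis: radially towards its one lug.
- test_collar: The same collar; origin on its axis at its lower edge, 26 mm under test_top, same axes. It turns about z. Spring bayonet: at rest it sits up, and an inner pin is blocked by a rail after 0.25 to 0.8 rad of clockwise turning (seen from above) unless the collar is first pushed in along -z by 6 to 10 mm: 7 N starts it, 10 N at 6 mm, 12 N at 10 mm, where it bottoms. Turning friction 0.06 to 0.15 N m.
- test_seat: The sprung specimen seat inside the collar, moves in and out with it but does not turn. From about 1.3 rad before the mark on, a rail holds the pushed-in collar 6 mm in even when let go, so it can be regrasped. At the mark is a notch (0.05 rad play each way): not held in, the collar springs up 6 mm and is locked. Held in, it slides past under a second rail to a stop 0.6 rad on.
- test_lug (a point): On that collar: a point in its lug, 46 mm from the axis and 7 mm below the top face. The lug is a steel tab 9 mm wide and 10 mm tall that sticks out radially from the flats (29 mm from the axis) to 48 mm from the axis.
- test_mark (a point): Fixed on the loaded station's head: where test_lug is when the collar is locked (46 mm from the axis, collar up). A steel index post, 8 x 7 mm, stands beyond it on the deck, near face 70 mm from the axis, top 2 mm above this point. z axis: parallel to the collar axis; x axis: from the axis out to the post, uphill. At the start the lug is 1.8 to 2.3 rad anticlockwise of the mark (+y side).
- test_head: Leaning head of the loaded station, fixed; origin on the collar's axis at the top face of its flat deck (152 mm uphill x 130 mm), axes as test_mark. On it a round neck, 51 mm wide, 22 mm tall, carries the collar: raised, its lower edge is 22 mm above the deck; the flats can be gripped over the full 26 mm. Below is a white stand, 150 x 140 mm, deck middle 75 mm above the table.
- spare_top (a point): Centre of the top face of the other station's collar, the same in every way but EMPTY: an open 38 mm bore with a floor 20 mm down instead of a specimen. It stays untouched. Axes as for test_top. The two stations may stand either way round, left or right.
- spare_lug (a point): The lug point of the empty station's collar, as test_lug.
- brass_weight: Bystander: brass knob weight, 38 mm wide, 52 mm tall, loose, between the stands; origin at the centre of its underside.
- steel_weight: Bystander: small steel knob weight, 29 mm wide, 39 mm tall, loose, between the stands; origin at the centre of its underside.
- screwdriver: Bystander: screwdriver lying loose at the right; origin under its middle.
- brush: Bystander: brush lying loose beyond the stands; origin under its middle.
- jar: Bystander: jar, 60 mm wide, 80 mm tall, loose, at the left; origin at the centre of its underside.
- coupon: Bystander: spare rubber specimen disc, 31 mm wide, 14 mm thick, loose, beyond the stands; origin at the centre of its underside.
- gauge: Bystander: round dial gauge lying flat, 56 mm wide, 16 mm thick, loose, at the right; origin at the centre of its underside.
Mind the look-alikes: they are no part of the job. Leave any blue or green look-alike of the part that bears test_top alone.

How it is judged:
By the outcome, as a careful person would: the job done as asked, in the order asked, and still so for the second after the job is handed in, with the robot touching nothing.
It also fails if it takes over 48 s, if anything falls off the work surface, if the arm or the gripper's body presses on something with over 40 N, if the wrist force passes 120 N, or if a joint passes its speed limit or range.

ROBOT

A 6-joint arm with a two-finger parallel gripper is mounted at the origin on the work surface. World frame = base frame: x ahead of the robot, y to its left, z up, the work surface at z = 0. Lengths are in m, angles in rad, forces in N, time in s.
With the tool pointing down it reaches from about 0.325 to 0.9 m from the base axis. Payload 6.1 kg.
Tool frame: the origin (TCP) lies midway between the tips of the shut fingers; the grasp point (between the pads) lies 19 mm behind it; x points along the fingers, y is the direction in which the jaws open and shut, and the axes are right-handed (so a half turn about x gives the same grasp; the last joint's range is limited). The gripper opens to 85 mm and grips with 20 to 120 N. Pads are 22 mm wide; open, the fingers measure 114 mm over their backs; the gripper's body (76 mm by 85 mm) begins 54 mm behind the grasp point. The pads swing forward as they close: fully open they stand 13 mm farther back than shut.
Start: joints at [1.123, 0.22, 1.526, -0, 1.395, -0.126], TCP at [0.198, 0.593, 0.21] pointing down, gripper open.
Joint ranges: [-2.98, 2.98], [-0.91, 2.08], [0.09, 2.57], [-1.24, 4.39], [0.2, 2.65], [-2.68, 2.68]. Speed limits (rad/s): [2.57, 2.57, 3.01, 3.14, 3.14, 3.14].

INTERFACE

Orientations are given as [roll, pitch, yaw] about the fixed x, y, z axes, in that order (R = Rz(yaw) Ry(pitch) Rx(roll)).
In Python, from plant import movep, move_l, set_joints, gripper_to, hold, inverse_kinematics, observe, get_image, get_calibration, Unreachable, job_done gives the robot as it stands. Calls block until the motion is done:
- movep(position, orientation): joint-space move of the TCP to a pose.
- move_l(position, feed=0.15, rotation=None, max_force=None): straight line of the TCP; rotation=None keeps the orientation; feed is the mean speed in m/s. With max_force (N) it stops when the force on the tool has changed by that much, and returns True; else False.
- set_joints(angles): joint-space move.
- gripper_to(opening, f_grip=None): finger opening in m; f_grip is the grip in N (None keeps the last); returns when the fingers have stopped.
- hold(seconds).
- inverse_kinematics(position, orientation): joint angles nearest the present ones, or None.
- observe(): the state.
- get_image(name): name is "scene" or "side" or "wrist"; returns (picture, depth): 420x560x3 uint8, red, green, blue; 420x560 float32, m along the optical axis (not along the pixel's ray), 0 where there is no reading.
- get_calibration(name): a dict with "intrinsics" (3x3 intrinsics, pixels), "world_from_camera" (4x4, takes a point from camera to world coordinates). Camera axes: x right, y down, z forward; pixel columns grow to the right and rows downward; lengths in m; the calibration is good to about 2 mm. A picture is of the moment at which its call begins: read the wrist's pose just before it. get_calibration takes no time and is no camera call; for the wrist camera it gives the pose at the moment of the call.
A pose or a line that the arm cannot do raises Unreachable and nothing moves.
- job_done(): hands the job in, once; it reports no verdict.
The state is a dict: "time_s": time; "q": joint angles; "joint_velocities": joint speeds; "joint_torque": joint torques, N m; "eef_pos": TCP position; "tcp_rot": TCP orientation; "ft_force": force on the tool from outside, world axes, zero at the start; "torque": the same for the moment, N m; "opening": finger opening in m.
Only numpy, scipy, OpenCV 4.12 (cv2) and the standard library are available. Lean on these libraries where they do the work, as an engineer would, in place of code of your own. Each camera call takes 0.05 s, during which the arm holds its last target. There are 200 camera calls.

## Working session

There is one attempt and no reset: what is moved stays moved. The work goes in short steps, each a Python script; the robot and the scene stay as the last script left them, time stands still between calls to the robot, and variables do not carry over. Pictures are saved under pics/ and viewed, about 8 in all and at most 12, crops included, and the job is handed in when it is done.

```bash
mkdir -p pics; ls; python3 - <<'E'
from plant import *
import cv2,numpy as np
for n in("scene","side"):
    im,d=get_image(n); cv2.imwrite(f"pics/{n}0.png",im[:,:,::-1]); np.savez(f"pics/{n}0.npz",im=im,d=d,**get_calibration(n))
    c=get_calibration(n); print(n,c["world_from_camera"].round(3).tolist(),c["intrinsics"].round(1).tolist())
s=observe();print(s)
E
```

```text
pics
scene [[-0.789, 0.424, -0.445, 1.058], [0.615, 0.555, -0.56, 0.65], [0.009, -0.715, -0.699, 1.029], [0.0, 0.0, 0.0, 1.0]] [[475.7, 0.0, 277.3], [0.0, 475.7, 207.5], [0.0, 0.0, 1.0]]
side [[0.932, -0.262, 0.25, 0.158], [-0.361, -0.709, 0.606, -0.818], [0.019, -0.655, -0.755, 1.066], [0.0, 0.0, 0.0, 1.0]] [[382.6, 0.0, 282.1], [0.0, 382.6, 204.4], [0.0, 0.0, 1.0]]
{'time_s': 0.1, 'q': array([ 1.12289634e+00,  2.21168683e-01,  1.52753018e+00,  3.47575517e-05,
        1.39468714e+00, -1.26068250e-01]), 'joint_velocities': array([ 0.00031076, -0.00127551, -0.00245908,  0.00139655,  0.00054513,
        0.00012254]), 'joint_torque': array([ 1.83727236e-03, -4.98243892e+01, -3.90545833e+01, -2.12805007e-04,
        5.62264962e-03, -3.74710635e-05]), 'eef_pos': array([0.197405  , 0.59238156, 0.20937768]), 'tcp_rot': array([-1.71593772,  1.56900265, -2.03777558]), 'ft_force': array([-0.01822797, -0.18117862,  0.41780153]), 'torque': array([ 0.03038731,  0.02229216, -0.02224741]), 'opening': 0.08519828236330755}
```

View pics/scene0.png

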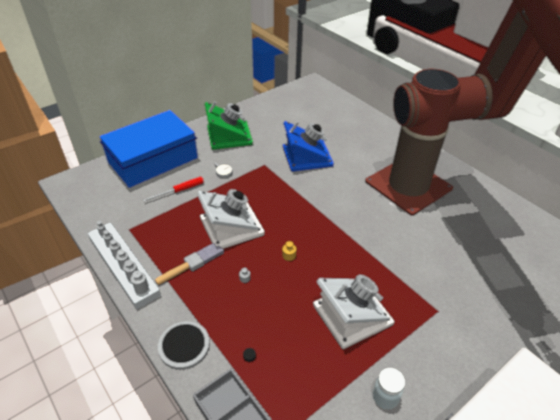

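View pics/side0.png

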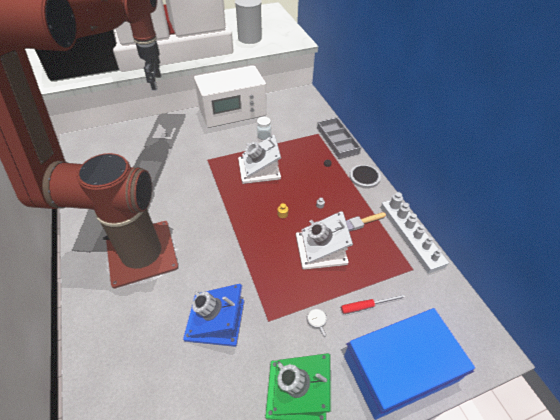

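The scene view shows white stations at about (235,205) and (363,292), and the side view has them at (320,232) and (257,153). The blue and green ones are look-alikes. I'll zoom in and use the depth to tell loaded from empty.

```bash
cat > h.py <<'E'
import numpy as np,cv2
def load(f):
    z=np.load(f); return z["im"],z["d"],z["intrinsics"],z["world_from_camera"]
def cloud(d,K,T):
    v,u=np.mgrid[:d.shape[0],:d.shape[1]]
    P=np.stack([(u-K[0,2])/K[0,0]*d,(v-K[1,2])/K[1,1]*d,d],-1)
    return P@T[:3,:3].T+T[:3,3]
E
python3 - <<'E'
from h import *
out=[]
for n,cs in(("scene",[(236,205),(362,292)]),("side",[(322,232),(257,153)])):
    im,d,K,T=load(f"pics/{n}0.npz"); P=cloud(d,K,T)
    for u,v in cs:
        out.append(cv2.resize(im[v-32:v+32,u-42:u+42,::-1],(400,300),interpolation=cv2.INTER_CUBIC))
        p=P[v-30:v+30,u-40:u+40].reshape(-1,3); g=p[p[:,2]>.11]
        print(n,u,v,g.mean(0).round(3),g[:,2].max().round(3),p[p[:,2].argmax()].round(3))
        print(P[v-12:v+13:3,u-12:u+13:3,2].round(3))
cv2.imwrite("pics/crops.png",np.vstack([np.hstack(out[:2]),np.hstack(out[2:])]))
E
```

```text
scene 236 205 [ 0.606 -0.161  0.153] 1.029 [1.058 0.65  1.029]
[[ 2.000e-03 -0.000e+00  1.310e-01  1.160e-01  1.300e-01  1.310e-01
   1.220e-01  3.000e-03  2.000e-03]
 [ 7.400e-02  1.230e-01  1.260e-01  1.280e-01  1.210e-01  1.240e-01
   1.220e-01  1.010e-01  3.000e-03]
 [ 7.300e-02  1.180e-01  1.210e-01  1.270e-01  1.210e-01  1.150e-01
   1.080e-01  1.010e-01  1.000e-03]
 [ 9.700e-02  1.120e-01  1.190e-01  1.210e-01  1.190e-01  1.160e-01
   1.170e-01  1.080e-01  4.000e-03]
 [ 1.029e+00  1.020e-01  1.070e-01  1.110e-01  1.060e-01  1.070e-01
   1.050e-01  1.110e-01  2.200e-02]
 [ 9.300e-02  9.400e-02  9.900e-02  9.800e-02  1.000e-01  9.600e-02
   9.200e-02  1.050e-01  1.060e-01]
 [ 9.200e-02  8.900e-02  8.800e-02  8.700e-02  8.800e-02  7.700e-02
   5.300e-02  4.800e-02  4.300e-02]
 [ 9.400e-02  8.600e-02  8.200e-02  8.000e-02  7.600e-02  7.100e-02
   5.800e-02  4.900e-02  4.600e-02]
 [ 9.900e-02  8.800e-02  8.700e-02  8.000e-02  7.500e-02  6.500e-02
   6.000e-02  5.600e-02  4.800e-02]]
scene 362 292 [0.539 0.253 0.137] 1.029 [1.058 0.65  1.029]
[[0.06  0.052 0.127 0.129 0.109 0.109 0.
[... 1090 characters left out ...]
 0.064  0.074  0.076  0.082  0.082  0.091]]
side 257 153 [0.488 0.134 0.206] 1.066 [ 0.158 -0.818  1.066]
[[ 0.004  0.004 -0.002 -0.001  0.001  0.     0.091  0.099  0.1  ]
 [-0.003  0.111  0.111  0.118  0.127  0.084  0.093  0.098  0.104]
 [-0.002  0.115  0.099  0.102  0.126  0.122  0.091  0.094  0.101]
 [ 0.001  0.105  0.095  0.118  0.12   0.118  0.087  0.093  0.099]
 [ 0.047  0.105  0.114  0.115  0.112  0.106  0.092  0.097  0.098]
 [ 0.044  0.055  0.099  0.104  0.1    0.085  0.087  0.091  0.095]
 [ 0.042  0.048  0.054  0.074  0.079  0.081  0.084  0.087  0.095]
 [ 0.038  0.051  0.054  0.064  0.068  0.074  0.082  0.086  0.093]
 [ 0.04   0.043  0.055  0.061  0.071  0.076  0.079  0.081  0.067]]
```

View pics/crops.png

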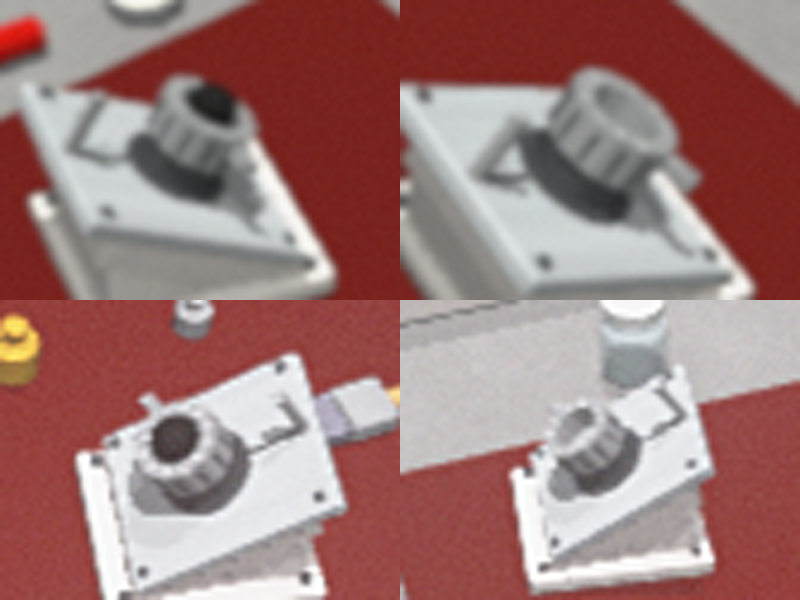

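Loaded is the right-hand station (dark dome, y≈-0.16). Next come a rough axis fit and the wrist camera mounting.

```bash
python3 - <<'E'
from h import *
from plant import *
from scipy.spatial.transform import Rotation as R
for n,(u,v) in(("scene",(236,205)),("side",(322,232))):
    im,d,K,T=load(f"pics/{n}0.npz"); P=cloud(d,K,T)
    s=np.s_[v-35:v+35,u-45:u+45]; p=P[s].reshape(-1,3); c=im[s].reshape(-1,3).astype(int); ok=d[s].ravel()>0
    w=ok&(c.min(1)>140)&(np.ptp(c,axis=1)<40)&(p[:,2]>.05)&(p[:,2]<.16)
    q=p[w]; best=0
    rng=np.random.default_rng(0)
    for _ in range(3000):
        a=q[rng.choice(len(q),3,False)]; nn=np.cross(a[1]-a[0],a[2]-a[0]); nn/=np.linalg.norm(nn)+1e-12
        nn*=np.sign(nn[2]); 
        if not .75<nn[2]<.93: continue
        i=abs((q-a[0])@nn)<.003
        if i.sum()>best: best=i.sum();I=i
    c0=q[I].mean(0); nn=np.linalg.svd(q[I]-c0)[2][2]; nn*=np.sign(nn[2])
    dk=ok&(c.max(1)<75)&(p[:,2]>.095); 
    print(n,best,"deck mean",c0.round(4),"n",nn.round(3),"tilt",np.degrees(np.arccos(nn[2])).round(1),"az",np.degrees(np.arctan2(nn[1],nn[0])).round(1),"dark",dk.sum(),np.median(p[dk],0).round(4),"h over deck",((np.median(p[dk],0)-c0)@nn).round(4))
    print((q[I]-c0).std(0))
s=observe();Rt=R.from_euler("xyz",s["tcp_rot"]).as_matrix(); C=get_calibration("wrist");T=C["world_from_camera"]
print("cam in tcp",(Rt.T@(T[:3,3]-s["eef_pos"])).round(4),(Rt.T@T[:3,:3]).round(3).tolist(),C["intrinsics"].round(0).tolist())
E
```

```text
scene 622 deck mean [ 0.5946 -0.1848  0.095 ] n [-0.515  0.127  0.848] tilt 32.0 az 166.2 dark 74 [ 0.541  -0.1808  0.124 ] h over deck 0.0527
[0.02669471 0.04192625 0.01811415]
side 738 deck mean [ 0.5825 -0.2146  0.09  ] n [-0.516  0.121  0.848] tilt 32.0 az 166.8 dark 21 [ 0.5266 -0.1975  0.1215] h over deck 0.0577
[0.03381072 0.03742017 0.01938604]
cam in tcp [-0.1639 -0.0009 -0.0711] [[0.0, -0.279, 0.96], [1.0, 0.001, 0.0], [-0.001, 0.96, 0.279]] [[330.0, 0.0, 277.0], [0.0, 330.0, 206.0], [0.0, 0.0, 1.0]]
```

```bash
cat >> h.py <<'E'
from scipy.spatial.transform import Rotation as R
n=np.array([-0.5155,0.124,0.848]); n/=np.linalg.norm(n)
ux=-np.array([n[0],n[1],0]); ux-=ux@n*n; ux/=np.linalg.norm(ux); uy=np.cross(n,ux)   # head axes: x uphill, y, z=n
H=np.stack([ux,uy,n],1)
def rpy(phi):
    """tool x=-n, tool y at angle phi (anticlockwise about n) from uphill"""
    x=-n; y=np.cos(phi)*ux+np.sin(phi)*uy
    return R.from_matrix(np.stack([x,y,np.cross(x,y)],1)).as_euler("xyz")
E
python3 - <<'E'
from h import *
from plant import *
top=np.array([.537,-.188,.117])
for a in range(-180,180,30):
    q=inverse_kinematics(top+.1*n,rpy(np.radians(a))); q2=inverse_kinematics(top-.015*n,rpy(np.radians(a)))
    print(a,None if q is None else np.round(q,2),None if q2 is None else np.round(q2,2))
E
```

```text
-180 [-0.65 -0.52  2.3   0.29  0.86  2.6 ] [-0.59 -0.17  2.25  0.35  0.56  2.54]
-150 [-0.65 -0.52  2.3   0.29  0.86  2.07] [-0.59 -0.17  2.25  0.35  0.56  2.02]
-120 [-0.65 -0.52  2.3   0.29  0.86  1.55] [-0.59 -0.17  2.25  0.35  0.56  1.5 ]
-90 [-0.65 -0.52  2.3   0.29  0.86  1.02] [-0.59 -0.17  2.25  0.35  0.56  0.97]
-60 [-0.65 -0.52  2.3   0.29  0.86  0.5 ] [-0.59 -0.17  2.25  0.35  0.56  0.45]
-30 [-0.65 -0.52  2.3   0.29  0.86 -0.02] [-0.59 -0.17  2.25  0.35  0.56 -0.08]
0 [-0.65 -0.52  2.3   0.29  0.86 -0.55] [-0.59 -0.17  2.25  0.35  0.56 -0.6 ]
30 [-0.65 -0.52  2.3   0.29  0.86 -1.07] [-0.59 -0.17  2.25  0.35  0.56 -1.12]
60 [-0.65 -0.52  2.3   0.29  0.86 -1.59] [-0.59 -0.17  2.25  0.35  0.56 -1.65]
90 [-0.65 -0.52  2.3   0.29  0.86 -2.12] [-0.59 -0.17  2.25  0.35  0.56 -2.17]
120 [-0.65 -0.52  2.3   0.29  0.86 -2.64] None
150 None None
```

```bash
python3 - <<'E'
from h import *
from plant import *
top=np.array([.537,-.188,.117])
s=observe(); move_l(s["eef_pos"]+[0,0,.1],feed=.3)
movep(top+.12*n,rpy(np.radians(20))); hold(.2); print(observe()["time_s"],observe()["eef_pos"])
for k,a in enumerate((20,-70)):
    if k: movep(top+.12*n,rpy(np.radians(a))); hold(.2)
    c=get_calibration("wrist"); im,d=get_image("wrist")
    cv2.imwrite(f"pics/w{k}.png",im[:,:,::-1]); np.savez(f"pics/w{k}.npz",im=im,d=d,**c)
print(observe()["time_s"])
a,b=[cv2.imread(f"pics/w{k}.png") for k in(0,1)]
cv2.imwrite("pics/w01.png",cv2.resize(np.vstack([a,b])[:, :],(400,600)))
E
```

```text
3.625 [ 0.47537955 -0.17282298  0.21884807]
5.325
```

View pics/w0.png

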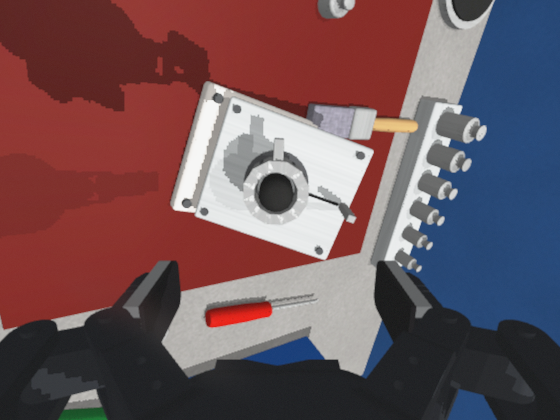

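View pics/w1.png

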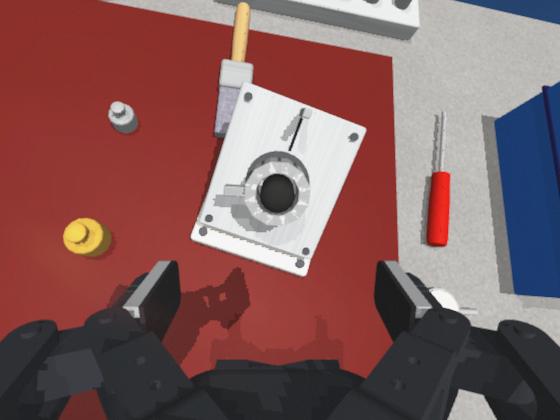

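In w0 the ring centre is at (276,186), the lug at (279,148) and the post at (348,212). In w1 they are at (278,190), (233,190) and (306,113). I'll measure from both depth maps and also triangulate.

```bash
cat > meas.py <<'E'
from h import *
from scipy.optimize import least_squares
def measure(f,top=np.array([.537,-.188,.117]),axis_c=None,verbose=True):
    im,d,K,T=load(f); P=cloud(d,K,T); ok=(d>0)&(np.linalg.norm(P-top,axis=-1)<.13)
    p=P[ok]; g=im[ok].astype(int)
    L=(p-(top-.048*n))@H
    m=(abs(L[:,2])<.015)&(g.min(1)>150)&(np.hypot(L[:,0],L[:,1])>.035)
    for t in(.01,.004,.003):
        A=np.c_[L[:,:2],np.ones(len(L))]; co=np.linalg.lstsq(A[m],L[m,2],rcond=None)[0]; m=(abs(L[:,2]-A@co)<t)&(g.min(1)>120)
    nw=H@np.array([-co[0],-co[1],1]); nw/=np.linalg.norm(nw)
    h=(L[:,2]-A@co)/np.linalg.norm([co[0],co[1],1])   # height over deck
    r=np.hypot(L[:,0],L[:,1])
    return L,h,nw,co,p,g
if __name__=="__main__":
    top=np.array([.537,-.188,.117])
    for k in(0,1):
        L,h,nw,co,p,g=measure(f"pics/w{k}.npz")
        print(k,"n",nw.round(4),"deck off",co[2].round(4),np.histogram(h,bins=np.arange(-.004,.072,.004))[0])
        b=(L[:,0]**2+L[:,1]**2<.06**2)
        ring=b&(h>.044)&(h<.053)&(g.min(1)>60)
        f=lambda x:np.maximum(np.hypot(*(L[ring,:2]-x).T)-.030,0)+np.maximum(.019-np.hypot(*(L[ring,:2]-x).T),0)
        c=least_squares(f,L[ring,:2].mean(0)*.5,loss="soft_l1",f_scale=.002).x
        r=np.hypot(*(L[:,:2]-c).T); a=np.degrees(np.arctan2(L[:,1]-c[1],L[:,0]-c[0]))
        print(" centre",c.round(4),ring.sum(),"h ring",np.median(h[ring&(r>.022)&(r<.028)]).round(4),"dome",np.median(h[r<.008]).round(4))
        lug=(r>.034)&(r<.050)&(h>.038)&(h<.052)
        post=(r>.064)&(r<.083)&(h>.03)&(h<.05)
        for nm,s in(("lug",lug),("post",post)):
            print(" ",nm,s.sum(),"ang",np.median(a[s]).round(1),a[s].std().round(1),"r",r[s].min().round(3),r[s].max().round(3),"h",np.median(h[s]).round(4))
        print(" top world",(top-.048*n+H@np.r_[c,co[2]+.048]).round(4))
    # triangulation
    def tri(a,b):
        A=[]
        for k,(u,v) in enumerate((a,b)):
            _,_,K,T=load(f"pics/w{k}.npz"); M=K@np.linalg.inv(T)[:3]; A+=[u*M[2]-M[0],v*M[2]-M[1]]
        X=np.linalg.svd(np.array(A))[2][3]; return X[:3]/X[3]
    for nm,a,b in(("ring",(276,186),(278,190)),("lug",(279,148),(233,190)),("post",(348,212),(306,113))):
        X=tri(a,b); print(nm,X.round(4),((X-(top-.048*n))@H).round(4))
E
python3 meas.py
```

```text
0 n [-0.517   0.1247  0.8468] deck off -0.0008 [6509 7585   83   12   14   14   58   94  126   74  106  196 1185 1097
  154  384  398    0]
 centre [-0.0025  0.0028] 2233 h ring 0.0481 dome 0.0612
  lug 130 ang 106.4 3.9 r 0.034 0.044 h 0.0459
  post 108 ang -2.0 1.7 r 0.071 0.079 h 0.0419
 top world [ 0.536  -0.1849  0.1149]
1 n [-0.5164  0.1241  0.8473] deck off -0.0007 [6757 7613   65    4    2    2   58   90  107   89  107  223 1217 1065
  161  378  389    0]
 centre [-0.0015  0.0028] 2224 h ring 0.048 dome 0.0612
  lug 136 ang 105.7 4.2 r 0.034 0.045 h 0.0458
  post 88 ang -2.4 1.7 r 0.071 0.079 h 0.0429
 top world [ 0.5368 -0.1851  0.1156]
ring [ 0.548  -0.1919  0.0953] [-0.0017 -0.0013  0.0234]
lug [ 0.5384 -0.1503  0.1069] [-0.0117  0.037   0.0434]
post [ 0.6098 -0.2064  0.1355] [ 0.0735 -0.0009  0.0239]
```

```bash
python3 - <<'E'
from meas import *
top=np.array([.537,-.188,.117])
for k in(0,1):
    L,h,nw,co,p,g=measure(f"pics/w{k}.npz")
    near=np.hypot(L[:,0],L[:,1])<.04
    for t in(.054,.058,.060): 
        s=near&(h>t); (x,y),rr=cv2.minEnclosingCircle((L[s,:2]*1e3).astype(np.float32)); print(k,t,s.sum(),"mean",(L[s,:2].mean(0)*1e3).round(1),"circ",round(x,1),round(y,1),round(rr,1))
    dk=near&(g.max(1)<70)&(h>.046); print("dark",(L[dk,:2].mean(0)*1e3).round(1))
    s=(np.hypot(L[:,0],L[:,1])<.033)&(h>.0465)&(h<.0495); (x,y),rr=cv2.minEnclosingCircle((L[s,:2]*1e3).astype(np.float32)); print("ring circ",x,y,rr,"minmax",(np.percentile(L[s,:2],[1,99],axis=0)*1e3).round(1).tolist())
    lug=(L[:,1]>.030)&(h>.038)&(h<.052); print("lug mean",(L[lug,:2].mean(0)*1e3).round(1),"ymax",(L[lug,1].max()*1e3).round(1), "xrange@far",(np.percentile(L[lug&(L[:,1]>.036),0],[5,95])*1e3).round(1))
    po=(L[:,0]>.062)&(L[:,0]<.085)&(abs(L[:,1])<.012)&(h>.039)&(h<.05); print("post",(L[po,:2].mean(0)*1e3).round(1),(np.percentile(L[po,:2],[3,97],axis=0)*1e3).round(1).tolist())
    # deck edges
    dkp=(abs(h)<.003); (c,sz,an)=cv2.minAreaRect((L[dkp,:2]*1e3).astype(np.float32)); print("deck rect",np.round(c,1),np.round(sz,1),round(an,2))
E
```

```text
0 0.054 872 mean [-1.9  0.6] circ -1.6 -0.6 15.0
0 0.058 648 mean [-1.9 -0.1] circ -1.7 -0.8 13.2
0 0.06 398 mean [-1.6 -0.3] circ -1.9 0.0 11.3
dark [-1.9  1.3]
ring circ -1.6207793951034546 0.47323399782180786 31.229997634887695 minmax [[-29.3, -28.8], [26.5, 28.0]]
lug mean [-12.7  37.8] ymax 46.1 xrange@far [-17.8  -9.3]
post [71.9 -0.4] [[68.4, -3.6], [75.8, 2.6]]
deck rect [ 4.5 -0.7] [129.8 151.9] 89.95
1 0.054 871 mean [ 0.8 -0.1] circ -0.4 -0.6 15.0
1 0.058 655 mean [ 0.  -0.5] circ -0.6 -0.4 13.3
1 0.06 389 mean [-0.4 -0.3] circ 0.1 0.1 11.6
dark [1.4 0. ]
ring circ -1.3925451040267944 0.7006824016571045 31.113100051879883 minmax [[-28.7, -28.6], [27.2, 27.7]]
lug mean [-11.1  37.8] ymax 46.3 xrange@far [-16.7  -7.6]
post [73.2 -0.5] [[69.4, -3.8], [76.8, 2.7]]
deck rect [ 5.3 -0.6] [129.8 151.9] 89.99
```

Both views agree: axis centre within 1 mm, heights 48/61/46/43 mm as the text says, lug at 105.6° (1.84 rad), and post at 0°. Next: grasp across the flats at right angles to the lug, then push in.

```bash
cat >> h.py <<'E'
TOP=np.array([.537,-.188,.117])-.048*n+H@np.array([-.0012,-.0004,.0473])
def st(o,tag=""):
    Rt=R.from_euler("xyz",o["tcp_rot"]).as_matrix(); y=Rt[:,1]
    print(tag,"t",round(o["time_s"],2),"depth,lat mm",((o["eef_pos"]-TOP)@H*1e3).round(1),"phi",np.degrees(np.arctan2(y@uy,y@ux)).round(2),"tilt",np.degrees(np.arccos(-Rt[:,0]@n)).round(2),"F",(o["ft_force"]@H).round(1),"M",(o["torque"]@H).round(2),"open",round(o["opening"]*1e3,1))
E
python3 - <<'E'
from h import *
from plant import *
print(TOP)
ph=np.radians(15.6)
movep(TOP+.06*n,rpy(ph)); st(observe(),"above")
print(move_l(TOP-.032*n,feed=.08,max_force=15)); st(observe(),"down")
gripper_to(.05,60); hold(.2); st(observe(),"grip"); print(observe()["q"].round(3))
c=get_calibration("wrist"); im,d=get_image("wrist"); cv2.imwrite("pics/w2.png",im[:,:,::-1]); np.savez("pics/w2.npz",im=im,d=d,**c)
E
```

```text
[ 0.53627799 -0.18823774  0.11577029]
above t 6.67 depth,lat mm [ 0.2 -0.1 60.1] phi 15.55 tilt 0.01 F [-0.3 -0.2  0.2] M [0.03 0.22 0.01] open 85.3
False
down t 7.97 depth,lat mm [  0.5  -0.1 -31.7] phi 15.61 tilt 0.04 F [ 0.5  0.5 -0.5] M [ 0.05  0.25 -0.03] open 85.7
grip t 8.55 depth,lat mm [  0.3  -0.1 -31.8] phi 15.6 tilt 0.03 F [-0.8 -0.2  6.2] M [-0.08  0.42  0.02] open 56.0
[-0.58  -0.121  2.239  0.368  0.52  -0.89 ]
```

View pics/w2.png

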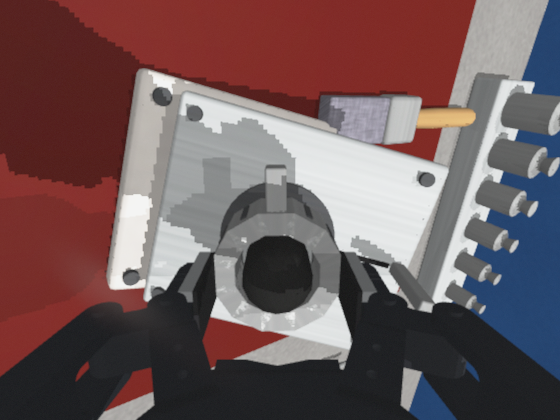

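The collar is gripped on opposite flats. The lug at (276,185) points straight up the picture, square to the jaws, and the post at about (410,285) is clear of the right finger. Next I push in and turn to about 0.15 rad before the mark.

```bash
python3 - <<'E'
from h import *
from plant import *
print(move_l(TOP-(.032+.0085)*n,feed=.02,max_force=35)); hold(.2); st(observe(),"pushed")
q=observe()["q"]; 
for a in (0.45,0.9,1.35,1.69):
    t=np.array(q); t[5]+=a; set_joints(t); st(observe(),f"turn {a}")
    if abs(observe()["torque"]@n)>2.5: break
E
```

```text
False
pushed t 9.38 depth,lat mm [  0.4  -0.1 -40.4] phi 15.61 tilt 0.03 F [-1.3 -0.9 10. ] M [-0.11  0.49  0.05] open 56.1
turn 0.45 t 9.88 depth,lat mm [  0.3  -0.1 -40.4] phi -10.19 tilt 0.01 F [-2.2 -0.3  9.4] M [-0.08  0.61 -0.06] open 55.4
turn 0.9 t 10.39 depth,lat mm [  0.1  -0.1 -40.4] phi -35.98 tilt 0.0 F [-1.6 -0.4  9.7] M [-0.05  0.69 -0.07] open 55.4
turn 1.35 t 10.9 depth,lat mm [  0.1   0.  -40.4] phi -61.76 tilt 0.01 F [-2.  -0.5  9.3] M [-0.01  0.64 -0.06] open 55.6
turn 1.69 t 11.32 depth,lat mm [  0.1   0.1 -40.4] phi -81.25 tilt 0.02 F [-1.6  0.3 10.1] M [-0.03  0.63 -0.09] open 55.8
```

```bash
python3 - <<'E'
from h import *
from plant import *
c=get_calibration("wrist"); im,d=get_image("wrist"); cv2.imwrite("pics/w3.png",im[60:360,80:480,::-1]); np.savez("pics/w3.npz",im=im,d=d,**c)
P=cloud(d,c["intrinsics"],c["world_from_camera"]); L=(P-TOP)@H; r=np.hypot(L[...,0],L[...,1]); ok=d>0
lug=ok&(r>.036)&(r<.050)&(abs(L[...,2]+.010)<.006)&(L[...,0]>0); print("lug",lug.sum(),np.degrees(np.median(np.arctan2(L[lug][:,1],L[lug][:,0]))).round(1),"h",np.median(L[lug][:,2]))
rg=ok&(r>.021)&(r<.027); print("ring h",np.median(L[rg][:,2]))
E
```

```text
lug 767 8.7 h -0.011261348748760672
ring h 0.06222911576235919
```

View pics/w3.png

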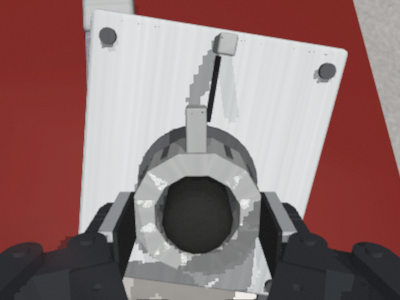

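The collar has turned with the gripper. The lug at (196,130) is 8.7° short of the post at (226,43). I'll turn the rest of the way and ease it up while still gripping.

```bash
python3 - <<'E'
from h import *
from plant import *
q=observe()["q"]; t=np.array(q); t[5]+=np.radians(8.75); set_joints(t); hold(.2); st(observe(),"at mark")
for dz in (.0385,.0365,.0345,.0325):
    hit=move_l(TOP-dz*n,feed=.02,max_force=14); st(observe(),f"up {dz} {hit}")
    if hit: break
hold(.1); c=get_calibration("wrist"); im,d=get_image("wrist"); np.savez("pics/w4.npz",im=im,d=d,**c)
P=cloud(d,c["intrinsics"],c["world_from_camera"]); L=(P-TOP)@H; r=np.hypot(L[...,0],L[...,1])
lug=(d>0)&(r>.036)&(r<.050)&(abs(L[...,2]+.007)<.009)&(L[...,0]>0); print("lug",lug.sum(),np.degrees(np.median(np.arctan2(L[lug][:,1],L[lug][:,0]))).round(1),"h",np.median(L[lug][:,2]))
E
```

```text
at mark t 11.84 depth,lat mm [  0.    0.2 -40.4] phi -89.99 tilt 0.03 F [-1.5 -0.2 11.3] M [-0.07  0.61 -0.05] open 55.7
up 0.0385 False t 12.09 depth,lat mm [ -0.    0.1 -38.5] phi -90.0 tilt 0.04 F [-1.6  0.2  9.5] M [ 0.04  0.52 -0.05] open 55.6
up 0.0365 False t 12.34 depth,lat mm [  0.    0.1 -36.5] phi -89.99 tilt 0.03 F [-0.2 -0.4  8.7] M [ 0.04  0.51 -0.02] open 55.8
up 0.0345 False t 12.59 depth,lat mm [  0.    0.1 -34.5] phi -90.0 tilt 0.03 F [-2.   1.   6.5] M [ 0.06  0.42 -0.08] open 55.5
up 0.0325 False t 12.84 depth,lat mm [ -0.    0.1 -32.5] phi -90.0 tilt 0.03 F [-0.2  0.6  5.6] M [ 0.14  0.35 -0.12] open 55.6
lug 762 0.0 h -0.0035812466469101016
```

It rose freely with the spring force falling off, so it's in the notch. I'll release, retreat and check.

```bash
python3 - <<'E'
from h import *
from plant import *
move_l(TOP-.0305*n,feed=.02,max_force=10); st(observe(),"up")
gripper_to(.085); hold(.2); st(observe(),"open")
move_l(TOP+.12*n,feed=.12,max_force=15); hold(.2); st(observe(),"away")
c=get_calibration("wrist"); im,d=get_image("wrist"); cv2.imwrite("pics/w5.png",im[:,:,::-1]); np.savez("pics/w5.npz",im=im,d=d,**c)
from meas import measure
L,h,nw,co,p,g=measure("pics/w5.npz",top=TOP); r=np.hypot(L[:,0],L[:,1])
lug=(r>.036)&(r<.050)&(h>.030)&(h<.052)&(L[:,0]>0); print("lug",lug.sum(),np.degrees(np.arctan2(L[lug,1].mean(),L[lug,0].mean())).round(2),"h",np.median(h[lug]).round(4),"ring",np.median(h[(r>.022)&(r<.027)]).round(4))
po=(r>.066)&(r<.082)&(abs(L[:,1])<.012)&(h>.035); print("post",np.degrees(np.arctan2(L[po,1].mean(),L[po,0].mean())).round(2))
im,d=get_image("scene"); cv2.imwrite("pics/scene5.png",im[:,:,::-1])
E
```

```text
up t 13.24 depth,lat mm [ -0.1   0.1 -30.8] phi -90.0 tilt 0.02 F [ 3.   1.1 -4.1] M [ 0.13 -0.06 -0.09] open 55.4
open t 13.85 depth,lat mm [  0.   -0.  -30.5] phi -89.98 tilt 0.01 F [ 0.2  0.1 -0.4] M [-0.    0.27 -0.01] open 84.9
away t 15.45 depth,lat mm [ -0.5   0.2 119.5] phi -89.99 tilt 0.09 F [-0.6 -0.7 -0.4] M [ 0.04  0.24 -0.03] open 85.3
lug 171 0.34 h 0.0459 ring 0.0481
post -0.12
```

View pics/w5.png

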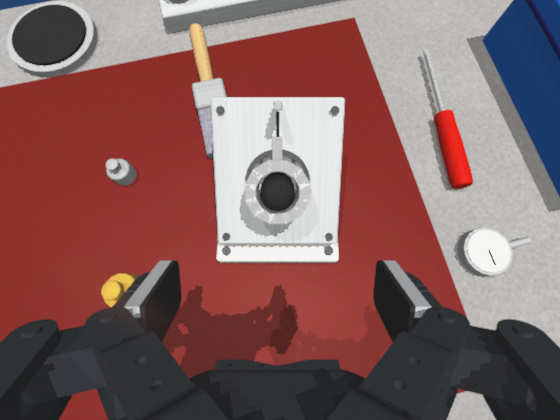

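The lug at (277,147) points at the post at (278,105), off by about 0.3°. Lug and ring are back at their rest heights (45.9 and 48.1 mm), and the force reversed at the top, so the collar is up against its stop in the notch. The bystanders in view are undisturbed. Handing in.

```bash
python3 - <<'E'
from plant import *
job_done(); print(observe()["time_s"])
E
```

```text
the job is handed in; nothing more can be done
the job is handed in; nothing more can be done
```

The loaded station's collar is locked, and I handed the job in at about 15.5 s of robot time. It was the right-hand station, the one with the dark rubber dome. I gripped the collar on opposite flats, square to its lug, and pushed it in about 8.5 mm. I then turned it about 1.84 rad clockwise in that one grasp, eased it up into the notch, let go and backed off.

**Last checks**
- **Angle:** the lug is at 0.3° and the post at -0.1°, against a notch play of about 2.9° each way.
- **Height:** the lug top is 45.9 mm and the collar top 48.1 mm above the deck, the same as before the job, so the collar is fully up.
- **Locking:** pulling up 2 mm more turned the force from 5.6 N of spring push to about 4 N of pull, so the collar was up against its stop.
- **Surroundings:** I never went near the empty station. In the last wrist picture, the bystanders in view look undisturbed. I also saved a final scene picture but did not look at it, so the jar, the coupon and the empty station were not rechecked.

**Readings that disagreed**
- My first circle fit of the collar centre was about 3 mm off. I replaced it with the dome, ring and post measurements, which agreed to about 1–2 mm.
- A hand-picked triangulation of the ring gave the wrong height, as did one ring-height reading taken while gripped. I used neither.

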